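Stand the moulded chocolate bears up on their cards

ROBOT

A 7-joint arm with a two-finger parallel gripper is mounted at the origin on a cart in front of the work surface, level with it; the furniture and walls round the work are solid. World frame = base frame: x ahead of the robot, y to its left, z up, the work surface at z = 0. Lengths are in m, angles in rad, forces in N, time in s.
With the tool pointing down it reaches from about 0.425 to 0.925 m from the base axis. Payload 6.8 kg.
Tool frame: the origin (TCP) lies on the centre line of the jaws, within the pads' length; the fingertips stand 11 mm ahead of it and the grasp point (between the pads) lies 8 mm behind it; z points along the fingers, y is the direction in which the jaws open and shut (so a half turn about z gives the same grasp; the last joint's range is limited). The gripper opens to 85 mm and grips with 20 to 120 N. Pads are 22 mm wide; open, the fingers measure 114 mm over their backs; the gripper's body (76 mm by 85 mm) begins 54 mm behind the grasp point. The pads swing forward as they close: fully open they stand 13 mm farther back than shut.
Start: joints at [1.16, 0.477, 0.022, 1.555, -0.011, 1.109, -0.083], TCP at [0.201, -0.644, 0.219] pointing down, gripper open.
Joint ranges: [-2.96, 2.96], [-0.34, 2.1], [-1.41, 1.46], [0.24, 2.44], [-1.37, 4.51], [0.17, 1.92], [-2.96, 2.96]. Speed limits (rad/s): [2.39, 2.39, 3.14, 3.14, 3.14, 3.14, 3.14].

INTERFACE

Orientations are given as a rotation vector (axis times angle).
In Python, from bench import r gives the robot as it stands.
- The arm moves only by the tool send_rows, never from a script. Its argument "deltas" is a list of rows, each a list of 7 numbers: the opening, from 0 (shut) to 1 (fully open), then the shift along the tool's x, y, z as a fraction of full scale, then the turn, a rotation vector about the tool's x, y, z as a fraction of full scale. In form: [[hand, x, y, z, ax, ay, az], ...]. A call has 1 to 20 rows; each row is the pose to reach, as a shift and turn from the pose commanded when the call began, along the tool's axes at that moment, turning the shorter way round; what a row does not reach only later rows make up. Full scale, the value 1, is 150 mm for a shift and 180 degrees for a turn. A row lasts 1/12 s, in which the tool goes at most 41.7 mm and 7.16 degrees, less where a joint would pass 70% of its speed; a pose out of reach is approached as far as the arm can. A call with a number of a shift or a turn outside -1 to 1 is refused whole. A call with a gripper value outside its range is refused whole. The fingers move at their own pace and stop on an object; "squeeze" is the grip in N (left out, the last holds). Time passes only in rows, so rows that repeat a pose let the fingers close. It gives the time, the measured TCP pose, the force and the opening at its end, in the units of the state.
- r.get_obs(): the state, without advancing time (a new reading comes with each control period).
- r.grab_frame(name): name is "scene" or "top"; returns a dict with "pixels" (480x640x3 uint8, red, green, blue), "camera_matrix" (3x3 intrinsics, pixels), "rvec" (rotation vector, rad) and "tvec" (3), from world to camera coordinates, as OpenCV has them. Camera axes: x right, y down, z forward; pixel columns grow to the right and rows downward; lengths in m; the calibration is good to about 2 mm. A picture is of the moment at which its call begins. There is no depth.
- r.hand_in(): hands the job in, once; it reports no verdict.
The state is a dict: "clock": time; "joints": joint angles; "qvel": joint speeds; "tau": joint torques, N m; "tcp_pos": TCP position; "orientation": TCP orientation; "contact_force": force on the tool from outside, world axes, zero at the start; "moment": the same for the moment, N m; "grip_width": finger opening in m.
Only numpy, scipy, OpenCV 4.12 (cv2) and the standard library are available. Lean on these libraries where they do the work, as an engineer would, in place of code of your own. Each camera call takes 0.05 s, during which the arm holds its last target. There are 200 camera calls.

TASK

Finish the row of chocolate bears on the wooden board: one bear has toppled over on the counter, and another still lies on its back in the open half of its mould. Stand both upright on their feet, each in the middle of an empty round card of its own, and leave the bear that already stands there as it is. Set them down gently: the chocolate cracks if it is dropped or pressed hard onto the board.

Things in the scene. Friction and masses are not known exactly. Their poses are not given: they have to be found in the camera images.
- bear_mould: dark chocolate bear, 102 mm tall, rigid, about 80 g, lying on its back in the mould. Origin: centre of the underside of its foot; +z from foot to head (level now), +x the way it faces (up now). Foot: square plinth 44 x 44 x 12 mm; hips 41 mm wide to 18 mm; round body 34 to 35 mm wide from 27 to 58 mm above the foot (grip here; mass centre near 48 mm); ball head 44 mm wide, centre at 80 mm
- bear_fallen: an identical chocolate bear that has toppled; it lies on its back on the counter in front of the board. Same origin, axes and sizes as bear_mould; resting on the back edge of its plinth and the back of its head, its axis is level, 22 mm above the counter
- bear_done: an identical chocolate bear, already standing on its card; leave it alone
- mould: open half of the white mould, 123 x 76 x 26 mm, fixed; origin under its centre. Cavity along its x, foot pocket at +x, head at -x, cavity axis 26 mm above the counter: the lying bear stands half out. Side walls are cut away from 15 to 64 mm from the foot for the fingers, leaving a 4 mm floor plate. Pins 3 mm high on the rim corners. The bear has 2 mm of play and lifts straight up
- board: wooden board 200 x 300 x 21 mm flat on the counter, fixed, long side along its y; origin under its centre
- card_a: empty white round card 76 mm in diameter, 2 mm thick, with a small tab at its -x side, fixed on the board; origin: centre of its underside, 21 mm above the counter, so its top is at 23 mm. The three cards lie in a row along the board, 110 mm apart, in any order
- card_b: the other empty card, identical to card_a
- card_c: the card on which bear_done stands, identical to card_a
There are look-alikes about, which are no part of the job. Leave any blue, orange or turquoise look-alike of the bear_fallen alone.

How it is judged:
At the end, for the whole second after the job is handed in: Both bears stand upright (within 0.08 rad) and still on their feet, each on one of the two empty cards, one bear to a card, its foot's centre within 15 mm of the card's centre; the third bear still stands upright on its card (within 18 mm of its centre) (angle between each of bear_mould, bear_fallen, bear_done's own z axis and vertical below 0.08 rad and height (world z) of bear_mould between 0.019 and 0.027 m and height (world z) of bear_fallen between 0.019 and 0.027 m and linear speed of each of bear_mould, bear_fallen below 0.02 m/s and ((horizontal distance between bear_mould and card_a below 0.015 m and horizontal distance between bear_fallen and card_b below 0.015 m) or (horizontal distance between bear_mould and card_b below 0.015 m and horizontal distance between bear_fallen and card_a below 0.015 m)) and horizontal distance between bear_done and card_c below 0.018 m); the robot touches nothing.
It fails at once if a bear is dropped or knocked flying (moves faster than 0.5 m/s while no finger touches it) ((contact force between the fingers and bear_mould below 0.02 N and linear speed of bear_mould above 0.5 m/s) or (contact force between the fingers and bear_fallen below 0.02 N and linear speed of bear_fallen above 0.5 m/s)).
It fails at once if the bear that already stands is pushed more than 12 mm or tipped (distance of bear_done from where it was at the start of the episode above 0.012 m or angle between bear_done's own z axis and vertical above 0.25 rad).
It fails at once if a bear is pressed onto its card or the board with more than 25 N (contact force between any of bear_mould, bear_fallen and card_a above 25 N or contact force between any of bear_mould, bear_fallen and card_b above 25 N or contact force between any of bear_mould, bear_fallen and board above 25 N).
It also fails if it takes over 64 s, if anything falls off the work surface, if the arm or the gripper's body presses on something with over 40 N, if the wrist force passes 120 N, or if a joint passes its speed limit or range.

## Working session

There is one attempt and no reset: what is moved stays moved. The work goes in short steps, Python scripts to look and compute and a tool call to move; the robot and the scene stay as the last step left them, time stands still between calls to the robot, and variables do not carry over. Pictures are saved under pics/ and viewed, about 8 in all and at most 12, crops included, and the job is handed in when it is done.

Besides the shell and the picture viewer there is one more tool, called in YAML: its name, and indented under it one key for each argument. send_rows: Moves the arm, as the interface text tells. Shift numbers are shares of 150 mm and turn numbers shares of 180 degrees, none past 1 either way. Its arguments: {"type":"object","properties":{"deltas":{"type":"array","items":{"type":"array","items":{"type":"number"}}},"squeeze":{"type":"number"}},"required":["deltas"]}

```bash
mkdir -p pics; cat > h.py <<'E'
import numpy as np, cv2
from bench import r
from scipy.spatial.transform import Rotation as R
def snap(cam,name):
    f=r.grab_frame(cam); cv2.imwrite(f'pics/{name}.png',f['pixels'][...,::-1])
    np.savez(f'pics/{name}.npz',K=f['camera_matrix'],r=np.array(f['rvec'],float),t=np.array(f['tvec'],float)); return f
def ray(name,u,v,z):
    c=np.load(f'pics/{name}.npz'); Rm=cv2.Rodrigues(c['r'])[0]; o=-Rm.T@c['t'].ravel()
    d=Rm.T@np.linalg.inv(c['K'])@np.array([u,v,1.]); return o+d*(z-o[2])/d[2]
def proj(name,p):
    c=np.load(f'pics/{name}.npz'); return cv2.projectPoints(np.array(p,float).reshape(-1,1,3),c['r'],c['t'],c['K'],None)[0].reshape(-1,2)
def delta(pos,Rt,p0=None,R0=None):
    o=r.get_obs(); p0=o['tcp_pos'] if p0 is None else p0; R0=R.from_rotvec(o['orientation']) if R0 is None else R0
    return np.round(R0.inv().apply(np.array(pos)-p0)/.15,4), np.round((R0.inv()*Rt).as_rotvec()/np.pi,4)
E
python3 - <<'E'
from h import *
snap('top','t0');snap('scene','s0')
for n in('t0','s0'):
    c=np.load(f'pics/{n}.npz');Rm=cv2.Rodrigues(c['r'])[0];print(n,-Rm.T@c['t'].ravel(),c['K'][0,0])
o=r.get_obs();print(o);print(R.from_rotvec(o['orientation']).as_matrix().round(3))
E
```

```text
t0 [ 0.34003749 -0.02781346  1.08631571] 448.1769370374977
s0 [0.13046908 0.76853845 0.7978336 ] 540.4878949326816
{'clock': 0.1, 'joints': array([ 1.15991364,  0.4777335 ,  0.0223513 ,  1.55632998, -0.01152674,
        1.10928513, -0.08313891]), 'qvel': array([ 0.00127338, -0.00134837, -0.00041354, -0.00151545,  0.00067175,
       -0.00099829, -0.00099681]), 'tau': array([ 4.72285101e-03, -5.97758174e+01,  1.61375284e+00, -2.81953901e+01,
        1.28641023e-02,  5.02618859e-03,  5.33688464e-06]), 'tcp_pos': array([ 0.20110082, -0.64378222,  0.21822188]), 'orientation': array([-3.10409540e+00, -4.73495822e-01,  5.37773826e-04]), 'contact_force': array([-0.17410858, -1.07842841,  0.03787121]), 'moment': array([-0.02253692,  0.02092781,  0.02934558]), 'grip_width': 0.08525783331382059}
[[ 0.955  0.298 -0.001]
 [ 0.298 -0.955  0.002]
 [-0.    -0.002 -1.   ]]
```

View pics/t0.png

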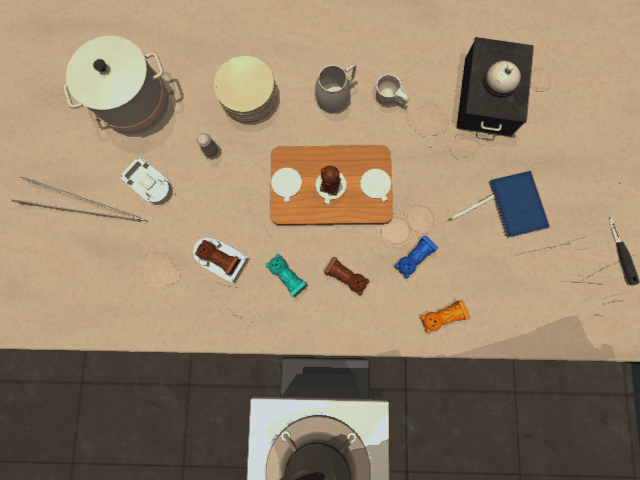

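View pics/s0.png

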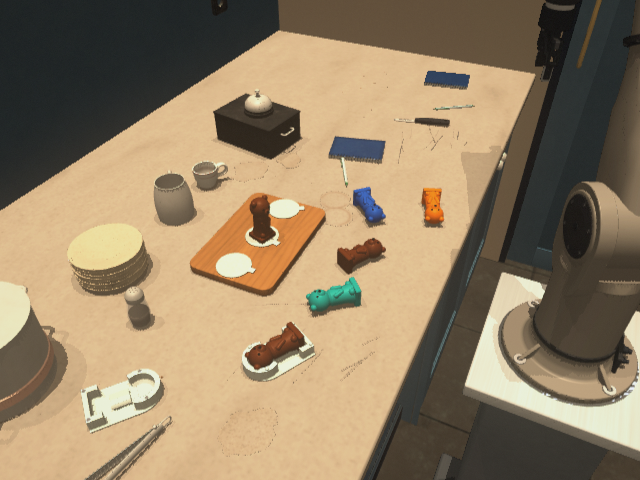

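The top view shows bear_mould at about (218,257), bear_fallen at (347,275) with its head to the lower right, the empty cards at (287,183) and (376,184), and the done bear on the middle card. I'll enlarge these areas.

```bash
python3 - <<'E'
from h import *
i=cv2.imread('pics/t0.png')
a=cv2.resize(i[225:300,180:255],(400,400),interpolation=cv2.INTER_CUBIC)
b=cv2.resize(i[240:315,310:385],(400,400),interpolation=cv2.INTER_CUBIC)
cv2.imwrite('pics/c1.png',np.hstack([a,b]))
# card centroids: white in board region
hsv=cv2.cvtColor(i,cv2.COLOR_BGR2HSV)
m=((hsv[...,1]<60)&(hsv[...,2]>170)).astype(np.uint8)
for x0,x1 in((270,302),(312,350),(360,394)):
    s=np.zeros_like(m);s[150:222,x0:x1]=m[150:222,x0:x1]
    s=cv2.morphologyEx(s,cv2.MORPH_OPEN,np.ones((9,9)) if x0!=312 else np.ones((3,3)))
    cs=max(cv2.findContours(s,0,2)[0],key=cv2.contourArea)
    (u,v),rad=cv2.minEnclosingCircle(cs);M=cv2.moments(cs)
    print((u,v,rad),M['m10']/M['m00'],M['m01']/M['m00'],ray('t0',M['m10']/M['m00'],M['m01']/M['m00'],.023))
# brown masks
br=((hsv[...,0]<14)&(hsv[...,2]<135)&(hsv[...,1]>110)).astype(np.uint8)
for n,(x0,x1,y0,y1) in dict(mould=(180,255,225,300),fallen=(315,385,245,310)).items():
    s=np.zeros_like(br);s[y0:y1,x0:x1]=br[y0:y1,x0:x1]
    cs=max(cv2.findContours(s,0,2)[0],key=cv2.contourArea);print(n,cv2.minAreaRect(cs))
E
```

```text
(286.09136962890625, 181.73255920410156, 15.043777465820312) 286.1043956043956 181.7441130298273 [0.66455607 0.0902648  0.023     ]
(340.0, 185.0, 10.198139190673828) 342.39516129032256 184.74193548387098 [ 0.65880468 -0.04878673  0.023     ]
(375.0, 184.1199951171875, 15.712969779968262) 375.26800929512007 183.34959979344177 [ 0.66348887 -0.12960083  0.023     ]
mould ((216.9558563232422, 256.5735168457031), (41.674156188964844, 18.864843368530273), 30.963754653930664)
fallen ((346.5, 275.5), (43.2568244934082, 18.867338180541992), 32.47119140625)
```

View pics/c1.png

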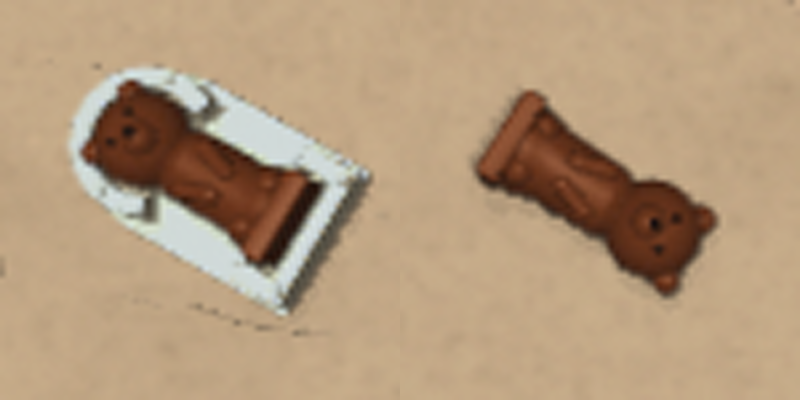

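```bash
python3 - <<'E'
from h import *
for n,hd,ft,zh,zf in(('mould',(205.9,250.3),(233.8,266.8),.026,.048),('fallen',(357.8,283.5),(329.3,265.3),.022,.044)):
    a=ray('t0',*hd,zh);b=ray('t0',*ft,zf);h=a-b;h[2]=0;L=np.linalg.norm(h);h/=L
    print(n,a,b,L,h,np.degrees(np.arctan2(h[1],h[0])),'grip',a-h*.037)
o=r.get_obs();print(o['joints'],o['tcp_pos'],o['orientation'])
for n in('mould','fallen'):pass
print(ray('t0',(245.8),(0),0)[:2])
# target pose TCP above mould grip, tool down keep orientation
print(delta([.47,.20,.22],R.from_rotvec(o['orientation'])))
E
```

```text
mould [0.49009612 0.27664821 0.026     ] [0.44925053 0.20241639 0.048     ] 0.0847273569677678 [0.48208262 0.87612576 0.        ] 61.17849001294174 grip [0.47225906 0.24423156 0.026     ]
fallen [ 0.41736074 -0.08788628  0.022     ] [ 0.45691325 -0.02000979  0.044     ] 0.07855965328420414 [-0.50347104 -0.8640121   0.        ] -120.22990901401782 grip [ 0.43598917 -0.05591784  0.022     ]
[ 1.15991364  0.4777335   0.0223513   1.55632998 -0.01152674  1.10928513
 -0.08313891] [ 0.20110082 -0.64378222  0.21822188] [-3.10409540e+00 -4.73495822e-01  5.37773826e-04]
[1.18811835 0.22144023]
(array([ 3.3882e+00, -4.8349e+00, -4.3000e-03]), array([0., 0., 0.]))
```

send_rows:
  deltas:
    - [1,0.47,-0.38,0,0,0,-0.04]
    - [1,0.93,-0.76,0,0,0,-0.08]
    - [1,0.93,-0.76,0,0,0,-0.12]
    - [1,0.93,-0.76,0,0,0,-0.16]
    - [1,0.93,-0.76,0,0,0,-0.2]
    - [1,0.93,-0.76,0,0,0,-0.24]

```text
clock: 0.6
tcp_pos: [0.3043, -0.4891, 0.219]
orientation: [-2.704, -1.597, -0.003]
contact_force: [-0.0, 0.2, 0.3]
grip_width: 0.0855
```

send_rows:
  deltas:
    - [1,0.28,0,0,0,0,0]
    - [1,0.56,0,0,0,0,0]
    - [1,0.84,0,0,0,0,0]
    - [1,1,0,0,0,0,0]

```text
clock: 0.93
tcp_pos: [0.3767, -0.3592, 0.2189]
orientation: [-2.712, -1.583, -0.002]
contact_force: [0.4, 0.8, 0.1]
grip_width: 0.0855
```

```bash
cat >> h.py <<'E'
def log():
    o=r.get_obs()
    with open('log.txt','a') as f: f.write(' '.join(f'{v:.6f}' for v in [*o['joints'],*o['tcp_pos'],*o['orientation']])+'\n')
    return o
E
echo "1.15991364 0.4777335 0.0223513 1.55632998 -0.01152674 1.10928513 -0.08313891 0.20110082 -0.64378222 0.21822188 -3.10409540 -0.473495822 0.000537773826" > log.txt
python3 -c "
from h import *
o=log();print(o['joints'],o['tcp_pos'],o['orientation'])"
```

```text
[ 0.87357719  0.23958995 -0.26953973  1.90659073  0.0730409   1.00567358
  0.05807897] [ 0.3766811  -0.35917644  0.21889284] [-2.71208139e+00 -1.58304983e+00 -1.76460617e-03]
```

send_rows:
  deltas:
    - [1,0.28,0,0,0,0.04,0]
    - [1,0.56,0,0,0,0.08,0]
    - [1,0.84,-0.2,0,0,0.12,0]
    - [1,1,-0.4,0,0,0.14,0]

```text
clock: 1.27
tcp_pos: [0.4005, -0.2097, 0.2191]
orientation: [-2.478, -1.438, -0.563]
contact_force: [-0.7, 0.8, -0.5]
grip_width: 0.0856
```

```bash

python3 -c "
from h import *
o=log();print(o['joints'],o['tcp_pos'],o['orientation']);print(R.from_rotvec(o['orientation']).as_matrix().round(3))"
```

```text
[ 1.01966589  0.20499052 -0.39652319  2.04395861 -0.43686633  1.00358771
  0.36463783] [ 0.40047311 -0.20974217  0.21912599] [-2.47830009 -1.43830547 -0.5634928 ]
[[ 0.447  0.868  0.215]
 [ 0.783 -0.496  0.374]
 [ 0.432  0.001 -0.902]]
```

```bash
cat > kin.py <<'E'
import numpy as np, itertools
from scipy.optimize import least_squares
from scipy.spatial.transform import Rotation as R
def fk(q,P,S):
    # P: yaw0,H,e1,L1,e2,L2,e3,d,yawT
    yaw,H,e1,L1,e2,L2,e3,d,yt=P[:9]; q=np.array(q)*S
    A=R.from_euler('z',yaw); p=np.array([0,0,0.])
    def tr(v):
        nonlocal p; p=p+A.apply(v)
    tr([0,0,H]);A=A*R.from_euler('z',q[0]);A=A*R.from_euler('y',q[1]);tr([e1,0,L1]);A=A*R.from_euler('z',q[2])
    A=A*R.from_euler('y',q[3]);tr([e2,0,L2]);A=A*R.from_euler('z',q[4]);A=A*R.from_euler('y',q[5]);tr([e3,0,d]);A=A*R.from_euler('z',q[6]+yt)
    return p,A
if __name__=='__main__':
    D=np.loadtxt('log.txt'); best=[]
    for s in itertools.product([1,-1],repeat=4):
        S=np.array([s[0],1,s[1],1,s[2],1,s[3]])
        for y0,yt in itertools.product([0,1.5,3,4.5],[0,1.5,3,4.5]):
            def f(P):
                P9=np.array([P[0],P[1],0,P[2],0,P[3],0,P[4],P[5]]); out=[]
                for d in D:
                    p,A=fk(d[:7],P9,S); out+=[*(p-d[7:10])*3,*(A.inv()*R.from_rotvec(d[10:])).as_rotvec()]
                return np.array(out)
            r=least_squares(lambda P:np.r_[f(P),(P[1]-.35)*1e-3],[y0,.35,.5,.5,.35,yt]); best.append((r.cost,s,r.x.round(4)))
    best.sort(key=lambda b:b[0])
    for b in best[:6]:print(b)
E
python3 kin.py
```

```text
(np.float64(0.002133342879156988), (-1, -1, -1, -1), array([6.1886, 0.1834, 0.6058, 0.4426, 0.3126, 1.4793]))
(np.float64(0.0021333428791570105), (-1, -1, -1, -1), array([6.1886, 0.1834, 0.6058, 0.4426, 0.3126, 7.7625]))
(np.float64(0.0021333428791570227), (-1, -1, -1, -1), array([6.1886, 0.1834, 0.6058, 0.4426, 0.3126, 7.7625]))
(np.float64(0.002133342879157059), (-1, -1, -1, -1), array([-0.0946,  0.1834,  0.6058,  0.4426,  0.3126,  1.4793]))
(np.float64(0.0021333428791572183), (-1, -1, -1, -1), array([-0.0946,  0.1834,  0.6058,  0.4426,  0.3126,  1.4793]))
(np.float64(0.002133342879157402), (-1, -1, -1, -1), array([-0.0946,  0.1834,  0.6058,  0.4426,  0.3126,  1.4793]))
```

send_rows:
  deltas:
    - [1,0.09,-0.08,0.25,0,0,0]
    - [1,0.18,-0.15,0.5,0,0,0]
    - [1,0.27,-0.23,0.74,0,0,0]
    - [1,0.354,-0.302,0.98,0,0,0]
    - [1,0.354,-0.302,0.98,0,0,0]

```text
clock: 1.68
tcp_pos: [0.4107, -0.0849, 0.1052]
orientation: [-2.469, -1.444, -0.547]
contact_force: [-2.0, 0.6, -0.4]
grip_width: 0.0854
```

```bash

python3 - <<'E'
from h import *
o=log();print(o['joints'],o['tcp_pos'],R.from_rotvec(o['orientation']).as_matrix().round(3))
snap('top','t1');snap('scene','s1')
def bear(pf,h,n,img):
    for s,w in((0,22),(12,22),(43,17),(80,22),(102,0)):
        for k in(-1,1):
            p=np.array(pf)+np.array(h)*s/1000+k*w/1000*np.array([-h[1],h[0],0])
            u=proj(n,p)[0]; cv2.circle(img,tuple(int(round(c*8)) for c in u),8,(0,255,0),-1,shift=3)
h=np.array([-.503,-.864,0]);pf=np.array([.41736,-.08789,.022])-.08*h
hm=np.array([.482,.876,0]);pm=np.array([.4901,.2766,.026])-.08*hm
out=[]
for n,roi in(('t1',(310,240)),('s1',(325,225))):
    i=cv2.imread(f'pics/{n}.png');bear(pf,h,n,i);x,y=roi
    out.append(cv2.resize(i[y:y+60,x:x+80],(400,300),interpolation=cv2.INTER_CUBIC))
for n,roi in(('t0',(180,225)),('s0',(238,318))):
    i=cv2.imread(f'pics/{n}.png');bear(pm,hm,n,i);x,y=roi
    out.append(cv2.resize(i[y:y+60,x:x+80],(400,300),interpolation=cv2.INTER_CUBIC))
cv2.imwrite('pics/c2.png',np.vstack([np.hstack(out[:2]),np.hstack(out[2:])]))
E
python3 kin.py | head -2
```

```text
[ 0.8568638   0.30824779 -0.51563425  2.27502351 -0.52299344  0.60381678
  0.28813213] [ 0.41066203 -0.084899    0.1052271 ] [[ 0.445  0.872  0.202]
 [ 0.787 -0.489  0.377]
 [ 0.427 -0.009 -0.904]]
(np.float64(0.0047489082645290285), (-1, -1, -1, -1), array([6.1931, 0.2088, 0.5693, 0.4518, 0.2999, 7.7683]))
(np.float64(0.004748908264529365), (-1, -1, -1, -1), array([-0.09  ,  0.2088,  0.5693,  0.4518,  0.2999,  1.4851]))
```

View pics/c2.png

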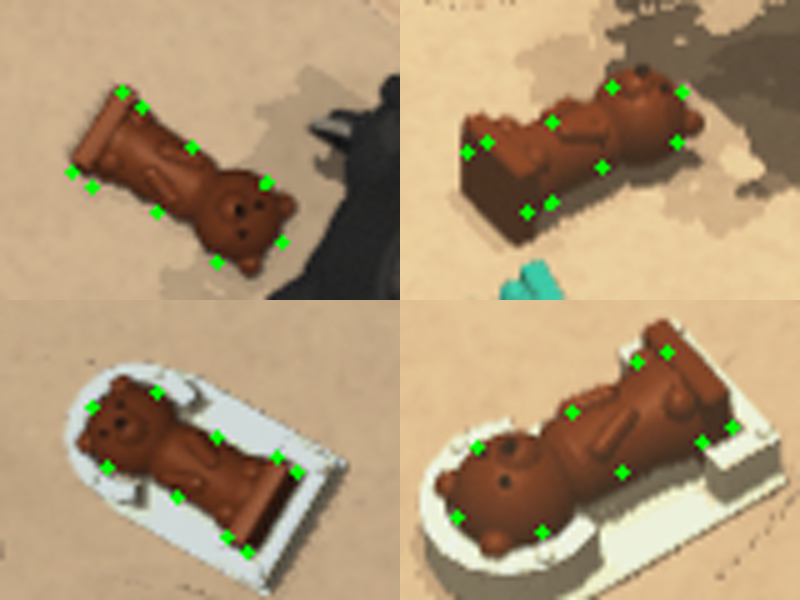

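```bash
python3 - <<'E'
from h import *
o=log();print(o['clock'],o['joints'],o['tcp_pos'],R.from_rotvec(o['orientation']).as_matrix().round(3))
h=np.array([-.503,-.864,0]);pf=np.array([.41736,-.08789,.022])-.08*h
th=np.radians(25.2)
z=-h*np.sin(th)+np.array([0,0,-np.cos(th)]);y=np.cross([0,0,1],-h)*-1; x=np.cross(y,z)
Rt=R.from_matrix(np.c_[x,y,z]);print(Rt.as_matrix().round(3))
g=pf+.043*h;g[2]=.026; print(g, delta(g+.008*z,Rt))
E
```

```text
1.7833 [ 0.86022072  0.30501981 -0.51072499  2.26792657 -0.52125073  0.60845357
  0.28918838] [ 0.41351696 -0.09014409  0.10796165] [[ 0.447  0.87   0.208]
 [ 0.787 -0.493  0.372]
 [ 0.426 -0.003 -0.905]]
[[ 0.455  0.864  0.214]
 [ 0.782 -0.503  0.368]
 [ 0.426 -0.    -0.905]]
[ 0.435971 -0.055922  0.026   ] (array([0.0134, 0.0197, 0.6636]), array([-0.0024, -0.0002,  0.003 ]))
```

send_rows:
  deltas:
    - [1,0,0.02,0.2,0,0,0]
    - [1,0.013,0.02,0.4,0,0,0.003]
    - [1,0.013,0.02,0.55,0,0,0.003]
    - [1,0.013,0.02,0.63,0,0,0.003]
    - [1,0.013,0.02,0.663,0,0,0.003]
    - [1,0.013,0.02,0.663,0,0,0.003]
  squeeze: 30

```text
clock: 2.28
tcp_pos: [0.4395, -0.0555, 0.0193]
orientation: [-2.487, -1.428, -0.553]
contact_force: [0.3, -0.9, 1.0]
grip_width: 0.085
```

send_rows:
  deltas:
    - [0.6,0,0,0,0,0,0]
    - [0.45,0,0,0,0,0,0]
    - [0.3,0,0,0,0,0,0]
    - [0.2,0,0,0,0,0,0]
    - [0.1,0,0,0,0,0,0]
    - [0.0,0,0,0,0,0,0]
    - [0,0,0,0,0,0,0]
    - [0,0,0,0,0,0,0]

```text
clock: 2.95
tcp_pos: [0.4392, -0.0552, 0.0202]
orientation: [-2.487, -1.429, -0.554]
contact_force: [-2.6, -3.0, 9.8]
grip_width: 0.0265
```

```bash
python3 - <<'E'
from h import *
o=log();print(o['clock'],o['joints'],o['tcp_pos'],R.from_rotvec(o['orientation']).as_matrix().round(3),o['grip_width'],o['contact_force'])
snap('top','t2')
E
```

```text
2.95 [ 0.76320285  0.5173142  -0.5389298   2.29710406 -0.54638355  0.33456919
  0.28216733] [ 0.43921575 -0.05520883  0.0202261 ] [[ 0.456  0.864  0.212]
 [ 0.782 -0.503  0.369]
 [ 0.426 -0.003 -0.905]] 0.0265144097974977 [-2.63221501 -3.04849415  9.7676091 ]
```

```bash
python3 - <<'E'
from h import *
snap('scene','s2')
a=cv2.imread('pics/t2.png')[235:315,310:390];b=cv2.imread('pics/s2.png')[205:285,320:400]
cv2.imwrite('pics/c3.png',np.hstack([cv2.resize(k,(400,400),interpolation=cv2.INTER_CUBIC) for k in(a,b)]))
o=r.get_obs();print(o['grip_width'],o['contact_force'],o['tcp_pos'])
E
```

```text
0.02685566103768223 [-2.20969857 -2.04716886 10.61692886] [ 0.43921828 -0.0552218   0.02022585]
```

View pics/c3.png

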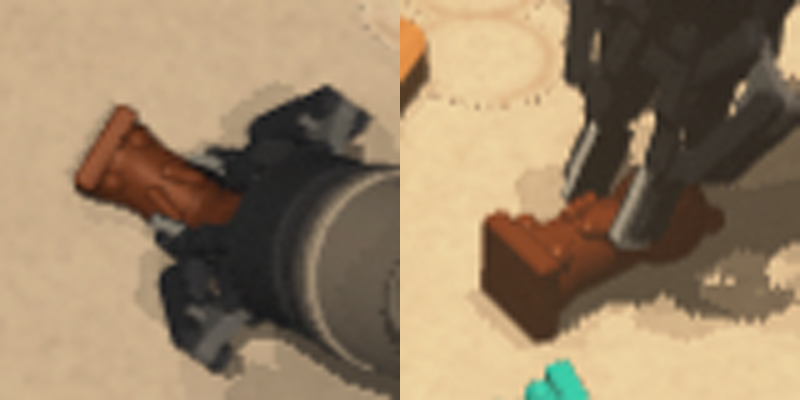

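```bash
python3 - <<'E'
from h import *
h=np.array([-.503,-.864,0]);pf=np.array([.41736,-.08789,.022])-.08*h
for s in(0,43,62,80):print(s,(proj('s2',pf+h*s/1000)-[320,205])*5,(proj('t2',pf+h*s/1000)-[310,235])*5)
o=r.get_obs();Rm=R.from_rotvec(o['orientation']).as_matrix();t=o['tcp_pos']
for k in(-.017,-.013,.013,.017):
  for e in (-.011,.011):
    print(k,e,(proj('s2',t+Rm@[e,k,.011])-[320,205])*5,(t+Rm@[e,k,.011])[2])
E
```

```text
0 [[118.8985418  279.41408867]] [[ 94.18164092 155.18581135]]
43 [[199.38616296 241.66170553]] [[171.73079375 201.94028409]]
62 [[234.15608282 225.35301959]] [[206.21467437 222.73065507]]
80 [[266.65975401 210.10730813]] [[239.00786325 242.50170606]]
-0.017 -0.011 [[223.74488419 285.7263703 ]] 0.005639527375711426
-0.017 0.011 [[187.90315559 287.26241937]] 0.015004509108497582
-0.013 -0.011 [[218.10345878 280.60867032]] 0.005627827874928017
-0.013 0.011 [[182.26993846 282.07744134]] 0.014992809607714175
0.013 -0.011 [[182.02200468 247.87686167]] 0.005551781119835867
0.013 0.011 [[146.24820944 248.92198699]] 0.014916762852622025
0.017 -0.011 [[176.55980479 242.9217487 ]] 0.005540081619052461
0.017 0.011 [[140.7961401  243.90374269]] 0.014905063351838617
```

View pics/s2.png

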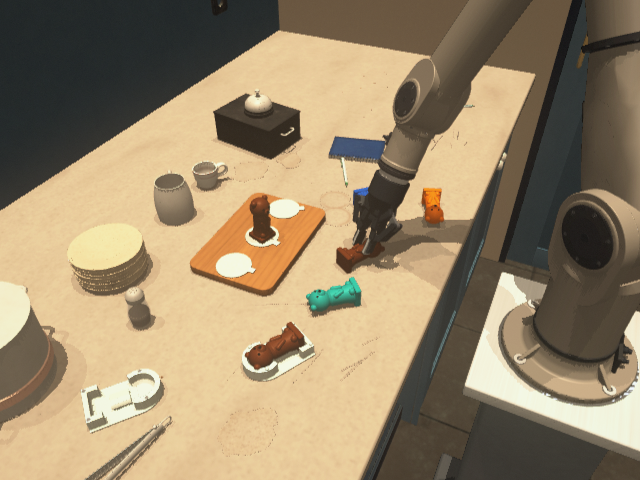

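Fingertips are about 13 mm higher than nominal, so the pads hold a chord above the bear's axis. I'll open, advance about 11 mm and re-grip.

send_rows:
  deltas:
    - [0.3,0,0,0,0,0,0]
    - [0.6,0,0,0,0,0,0]
    - [0.7,0,0,0,0,0,0]
    - [0.7,0,0,0.04,0,0,0]
    - [0.7,0,0,0.075,0,0,0]
    - [0.7,0,0,0.075,0,0,0]
    - [0.5,0,0,0.075,0,0,0]
    - [0.45,0,0,0.075,0,0,0]
    - [0.42,0,0,0.075,0,0,0]
    - [0.4,0,0,0.075,0,0,0]

```text
clock: 3.88
tcp_pos: [0.4413, -0.0506, 0.0094]
orientation: [-2.486, -1.429, -0.553]
contact_force: [0.4, -0.0, -0.3]
grip_width: 0.0339
```

send_rows:
  deltas:
    - [0.38,0,0,0,0,0,0]
    - [0.35,0,0,0,0,0,0]
    - [0.3,0,0,0,0,0,0]
    - [0.2,0,0,0,0,0,0]
    - [0.0,0,0,0,0,0,0]
    - [0,0,0,0,0,0,0]

```text
clock: 4.38
tcp_pos: [0.4413, -0.0507, 0.0095]
orientation: [-2.486, -1.429, -0.553]
contact_force: [-1.9, -2.1, 5.1]
grip_width: 0.0325
```

send_rows:
  deltas:
    - [0.3,0,0,0,0,0,0]
    - [0.5,0,0,0,0,0,0]
    - [0.5,0,0,0,0,0,0]
    - [0.5,0,0,0.02,0,0,0]
    - [0.5,0,0,0.035,0,0,0]
    - [0.43,0,0,0.035,0,0,0]
    - [0.41,0,0,0.035,0,0,0]
    - [0.41,0,0,0.035,0,0,0]

```text
clock: 5.05
tcp_pos: [0.4424, -0.0485, 0.0045]
orientation: [-2.486, -1.429, -0.553]
contact_force: [0.7, -0.4, -0.5]
grip_width: 0.0352
```

send_rows:
  deltas:
    - [0.38,0,0,0,0,0,0]
    - [0.35,0,0,0,0,0,0]
    - [0.3,0,0,0,0,0,0]
    - [0.2,0,0,0,0,0,0]
    - [0.0,0,0,0,0,0,0]
    - [0,0,0,0,0,0,0]

```text
clock: 5.55
tcp_pos: [0.4424, -0.0486, 0.0047]
orientation: [-2.486, -1.429, -0.553]
contact_force: [-2.0, -1.1, 5.3]
grip_width: 0.033
```

send_rows:
  deltas:
    - [0,0.008,0,-0.018,0,0,0]
    - [0,0.017,0,-0.036,0,0,0]
    - [0,0.025,0,-0.054,0,0,0]
    - [0,0.034,0,-0.072,0,0,0]
    - [0,0.034,0,-0.072,0,0,0]
  squeeze: 45

```text
clock: 5.97
tcp_pos: [0.4428, -0.0487, 0.0171]
orientation: [-2.486, -1.43, -0.553]
contact_force: [-0.2, -0.1, -1.2]
grip_width: 0.0324
```

```bash
python3 - <<'E'
from h import *
snap('scene','s3');snap('top','t3')
a=cv2.imread('pics/t3.png')[235:315,310:390];b=cv2.imread('pics/s3.png')[205:285,320:400]
cv2.imwrite('pics/c4.png',np.hstack([cv2.resize(k,(400,400),interpolation=cv2.INTER_CUBIC) for k in(a,b)]))
o=log();print(o['grip_width'],o['contact_force'],o['tcp_pos'])
E
python3 - <<'E'
import sys;sys.path.insert(0,'.')
import numpy as np
from scipy.optimize import least_squares
from scipy.spatial.transform import Rotation as R
D=np.loadtxt('log.txt');S=np.array([-1,1,-1,1,-1,1,-1])
def fk(q,P):
    q=q*S;A=R.from_euler('z',P[0]);p=np.array([0,0,P[1]])
    for i,(ax,off) in enumerate([('z',(0,0,0)),('y',(0,P[10],P[2])),('z',(P[3],P[11],0)),('y',(P[4],0,P[5])),('z',(0,P[12],0)),('y',(P[6],P[7],P[8])),('z',(0,0,0))]):
        A=A*R.from_euler(ax,q[i]);p=p+A.apply(off)
    return p,A*R.from_euler('xyz',[0,0,P[9]])
def f(P):
    o=[]
    for d in D:
        p,A=fk(d[:7],P);o+=[*(p-d[7:10])*3,*(A.inv()*R.from_rotvec(d[10:])).as_rotvec()]
    return np.r_[o,1e-3*(P[[3,4,6,7,10,11,12]]),1e-3*(P[1]-.35)]
s=least_squares(f,[-.09,.3,.5,0,0,.45,0,0,.3,1.48,0,0,0]);print(s.cost,s.x.round(4));n=len(D)*6;print(s.fun[:n].reshape(-1,6).round(4))
E
```

```text
0.032942085380330874 [-0.56323992 -0.40633584 -0.73450651] [ 0.44255554 -0.04869681  0.01672563]
2.940859295154831e-09 [-0.0000e+00  2.8710e-01  5.4180e-01  0.0000e+00  0.0000e+00  4.7250e-01
  0.0000e+00 -2.0000e-04  3.3920e-01  1.5708e+00 -3.0500e-02 -3.1400e-02
 -2.0000e-04]
[[-0.  0.  0. -0. -0.  0.]
 [ 0. -0. -0. -0.  0.  0.]
 [-0. -0. -0. -0.  0.  0.]
 [-0. -0.  0. -0.  0.  0.]
 [-0.  0. -0. -0. -0. -0.]
 [ 0.  0.  0.  0. -0. -0.]
 [-0.  0. -0.  0.  0.  0.]]
```

View pics/c4.png

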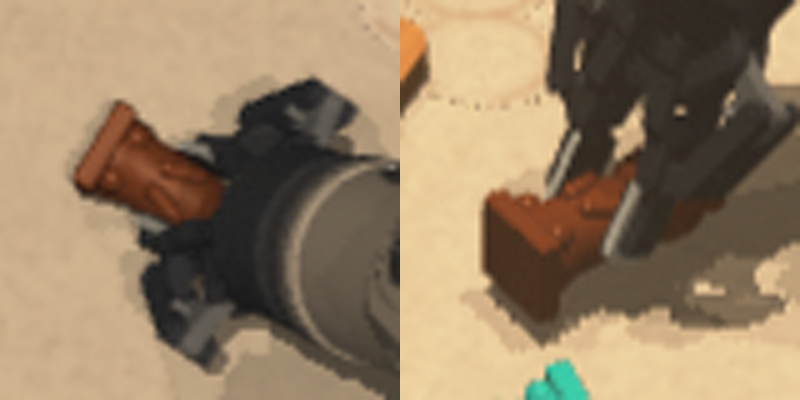

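```bash
cat > ik.py <<'E'
import numpy as np
from scipy.optimize import least_squares
from scipy.spatial.transform import Rotation as R
S=np.array([-1,1,-1,1,-1,1,-1])
P=[0,.2871,.5418,0,0,.4725,0,-.0002,.3392,1.5708,-.0305,-.0314,-.0002]
LO=np.array([-2.96,-.34,-1.41,.24,-1.37,.17,-2.96]);HI=np.array([2.96,2.1,1.46,2.44,4.51,1.92,2.96])
def fk(q):
    q=q*S;A=R.identity();p=np.array([0,0,P[1]])
    for i,(ax,off) in enumerate([('z',(0,0,0)),('y',(0,P[10],P[2])),('z',(P[3],P[11],0)),('y',(P[4],0,P[5])),('z',(0,P[12],0)),('y',(P[6],P[7],P[8])),('z',(0,0,0))]):
        A=A*R.from_euler(ax,q[i]);p=p+A.apply(off)
    return p,A*R.from_euler('z',P[9])
def ik(p,A,q0,w=.003):
    def f(q):
        pp,AA=fk(q);return np.r_[(pp-p)*5,(A.inv()*AA).as_rotvec(),w*(q-q0)]
    s=least_squares(f,np.clip(q0,LO+.03,HI-.03),bounds=(LO+.02,HI-.02));pp,AA=fk(s.x)
    return s.x,np.linalg.norm(pp-p),(A.inv()*AA).magnitude()
def upright(az,th):  # tool pose for standing bear; az = heading of the tool
    d=np.array([np.cos(az),np.sin(az),0]);u=np.array([0,0,1.]);z=d*np.cos(th)-u*np.sin(th);x=-u*np.cos(th)-d*np.sin(th)
    return R.from_matrix(np.c_[x,np.cross(z,x),z])
def lying(hz,th):
    h=np.array([np.cos(hz),np.sin(hz),0]);u=np.array([0,0,1.]);z=-h*np.sin(th)-u*np.cos(th);x=-h*np.cos(th)+u*np.sin(th)
    return R.from_matrix(np.c_[x,np.cross(z,x),z])
E
python3 - <<'E'
from ik import *
from h import r
q=r.get_obs()['joints'];th=np.radians(25.2)
print(R.from_rotvec(r.get_obs()['orientation']).as_matrix().round(2),lying(np.radians(-120.2),th).as_matrix().round(2))
rng=np.random.default_rng(0)
for nm,c in(('L',(.6646,.0903)),('R',(.6635,-.1296))):
  for az in range(-180,180,20):
    d=np.array([np.cos(np.radians(az)),np.sin(np.radians(az)),0]);p=np.array([*c,.056+.1*0])+.017*d
    A=upright(np.radians(az),th);best=None
    for k in range(10):
        q0=q if k==0 else rng.uniform(LO,HI)
        s,e,a=ik(p,A,q0,1e-4)
        if e<.002 and a<.01:
            D=np.abs(s-q).max()
            if best is None or D<best[0]:best=(D,s)
    print(nm,az,None if best is None else (round(best[0],2),best[1].round(2)))
E
```

```text
[[ 0.46  0.86  0.21]
 [ 0.78 -0.5   0.37]
 [ 0.43 -0.   -0.9 ]] [[ 0.46  0.86  0.21]
 [ 0.78 -0.5   0.37]
 [ 0.43  0.   -0.9 ]]
L -180 None
L -160 None
L -140 None
L -120 (np.float64(1.48), array([-0.74,  1.28,  0.6 ,  1.07,  0.14,  1.77, -0.81]))
L -100 (np.float64(1.46), array([-0.44,  1.09, -0.21,  1.28,  0.87,  1.78, -1.1 ]))
L -80 (np.float64(1.46), array([-0.69,  0.98,  0.08,  1.57,  0.91,  1.4 , -1.01]))
L -60 (np.float64(1.75), array([-0.74,  0.89,  0.07,  1.83,  1.2 ,  1.19, -1.11]))
L -40 (np.float64(2.06), array([-1.08,  0.92,  0.51,  2.09,  1.51,  0.72, -1.34]))
L -20 (np.float64(2.72), array([-0.28,  0.81, -0.36,  2.23,  2.17,  1.26, -1.29]))
L 0 (np.float64(3.24), array([ 0.17,  0.88, -0.65,  2.33,  2.69,  1.26, -1.07]))
L 20 (np.float64(3.37), array([ 0.95,  1.52, -1.38,  2.29,  2.82,  0.97,  0.08]))
L 40 (np.float64(3.05), array([ 1.1 ,  1.51, -1.39,  2.16,  2.5 ,  0.42,  0.58]))
L 60 (np.float64(2.03), array([ 1.11,  1.51, -1.39,  1.95,  0.92,  0.32,  2.3 ]))
L 80 (np.float64(2.47), array([ 0.46,  0.93, -0.35,  1.74, -1.11,  0.99, -2.2 ]))
L 100 (np.float64(2.3), arr
[... 736 characters left out ...]
.13,  1.01, -1.51]))
R -20 (np.float64(3.21), array([ 0.44,  0.86, -0.6 ,  2.32,  2.66,  1.25, -1.11]))
R 0 (np.float64(3.36), array([ 1.26,  1.54, -1.39,  2.28,  2.81,  1.01,  0.09]))
R 20 (np.float64(3.09), array([ 1.42,  1.51, -1.39,  2.16,  2.54,  0.45,  0.53]))
R 40 (np.float64(1.95), array([ 1.44,  1.51, -1.39,  1.95,  0.99,  0.31,  2.22]))
R 60 (np.float64(2.45), array([ 0.75,  0.93, -0.3 ,  1.75, -1.17,  1.01, -2.17]))
R 80 (np.float64(2.44), array([ 0.49,  1.  ,  0.04,  1.5 , -1.07,  1.42, -2.17]))
R 100 (np.float64(2.27), array([ 0.17,  1.19,  0.54,  1.26, -1.18,  1.9 , -1.99]))
R 120 (np.float64(2.42), array([ 0.37,  1.21, -0.01,  0.98, -0.64,  1.9 , -2.14]))
R 140 None
R 160 None
```

```bash
cat > plan.py <<'E'
from ik import *
def plan(wps,q):
    """wps: list of (pos,R); start is first. prints deltas/joint extremes along each leg"""
    p0,R0=wps[0]
    for p1,R1 in wps[1:]:
        p1=np.array(p1);dr=(R0.inv()*R1).as_rotvec();ds=R0.inv().apply(p1-p0);n=int(max(3,np.ceil(np.linalg.norm(dr)/.1),np.ceil(np.linalg.norm(ds)/.03)));js=0
        for k in range(1,n+1):
            qn,e,a=ik(p0+(p1-p0)*k/n,R0*R.from_rotvec(dr*k/n),q,3e-3);js=max(js,np.abs(qn-q).max());q=qn
            if e>.004 or a>.03:print('  bad',k,n,round(e,3),round(a,3))
        print('shift',(ds/.15).round(3),'turn',(dr/np.pi).round(3),'n',n,'maxstep',round(js,2),'q',q.round(2))
        p0,R0=p1,R1
    return q
E
python3 - <<'E'
from plan import *
from h import r
o=r.get_obs();p=o['tcp_pos'];A=R.from_rotvec(o['orientation']);th=np.radians(25.2)
U=upright(np.radians(-90),th); c=np.array([.6646,.0903,0])
plan([(p,A),([.47,-.02,.14],A),([.58,.05,.20],U),(c+[0,-.017,.136],U),(c+[0,-.017,.066],U),(c+[0,-.017,.058],U)],o['joints'])
E
```

```text
shift [ 0.583  0.059 -0.634] turn [0. 0. 0.] n 5 maxstep 0.06 q [ 0.65  0.27 -0.51  2.21 -0.51  0.61  0.05]
shift [ 0.869  0.398 -0.035] turn [-0.064 -0.488 -0.174] n 17 maxstep 0.17 q [-0.52  0.73 -0.18  1.67  0.88  1.7  -1.05]
shift [0.452 0.564 0.041] turn [0. 0. 0.] n 4 maxstep 0.06 q [-0.51  0.92 -0.15  1.43  0.92  1.7  -1.  ]
shift [0.422 0.    0.199] turn [0. 0. 0.] n 3 maxstep 0.03 q [-0.51  1.02 -0.14  1.42  0.93  1.64 -1.06]
shift [0.048 0.    0.023] turn [0. 0. 0.] n 3 maxstep 0.0 q [-0.51  1.03 -0.14  1.42  0.93  1.64 -1.07]
```

send_rows:
  deltas:
    - [0,0.05,0.005,-0.06,0,0,0]
    - [0,0.15,0.015,-0.17,0,0,0]
    - [0,0.27,0.027,-0.3,0,0,0]
    - [0,0.39,0.04,-0.43,0,0,0]
    - [0,0.5,0.05,-0.55,0,0,0]
    - [0,0.56,0.057,-0.61,0,0,0]
    - [0,0.583,0.059,-0.634,0,0,0]

```text
clock: 6.65
tcp_pos: [0.4714, -0.0195, 0.1418]
orientation: [-2.486, -1.432, -0.556]
contact_force: [1.1, -0.2, -1.9]
grip_width: 0.0331
```

send_rows:
  deltas:
    - [0,0.044,0.02,-0.002,-0.003,-0.025,-0.009]
    - [0,0.087,0.04,-0.004,-0.006,-0.049,-0.017]
    - [0,0.138,0.064,-0.006,-0.01,-0.078,-0.028]
    - [0,0.19,0.088,-0.008,-0.014,-0.107,-0.038]
    - [0,0.243,0.111,-0.01,-0.018,-0.137,-0.049]
    - [0,0.295,0.135,-0.012,-0.022,-0.166,-0.059]
    - [0,0.348,0.159,-0.014,-0.026,-0.195,-0.07]
    - [0,0.4,0.183,-0.016,-0.029,-0.224,-0.08]
    - [0,0.452,0.207,-0.018,-0.033,-0.254,-0.09]
    - [0,0.504,0.231,-0.02,-0.037,-0.283,-0.101]
    - [0,0.556,0.255,-0.022,-0.041,-0.312,-0.111]
    - [0,0.608,0.279,-0.024,-0.045,-0.342,-0.122]
    - [0,0.66,0.302,-0.026,-0.049,-0.371,-0.132]
    - [0,0.713,0.326,-0.028,-0.053,-0.4,-0.143]
    - [0,0.765,0.35,-0.03,-0.057,-0.43,-0.153]
    - [0,0.817,0.374,-0.032,-0.06,-0.459,-0.164]
    - [0,0.869,0.398,-0.035,-0.064,-0.488,-0.174]
    - [0,0.869,0.398,-0.035,-0.064,-0.488,-0.174]

```text
clock: 8.15
tcp_pos: [0.579, 0.0528, 0.1952]
orientation: [1.515, 1.532, -0.976]
contact_force: [-0.9, 0.6, -2.5]
grip_width: 0.0331
```

```bash
python3 - <<'E'
from h import *
from ik import upright
o=log();print(o['clock'],o['grip_width'],o['contact_force'],o['tcp_pos'],o['joints'].round(2))
U=upright(np.radians(-90),np.radians(25.2));print(delta(np.array([.6646,.0733,.136]),U))
snap('scene','s4');snap('top','t4')
a=cv2.imread('pics/t4.png')[130:250,240:360];b=cv2.imread('pics/s4.png')[140:300,180:340]
cv2.imwrite('pics/c5.png',np.hstack([cv2.resize(k,(400,400),interpolation=cv2.INTER_CUBIC) for k in(a,b)]))
E
```

```text
8.15 0.03310261115753794 [-0.89280361  0.63967439 -2.45588792] [0.57898657 0.05275383 0.19517771] [-0.53  0.74 -0.17  1.67  0.88  1.7  -1.05]
(array([0.4095, 0.5751, 0.0424]), array([0.0002, 0.0015, 0.0033]))
```

View pics/c5.png

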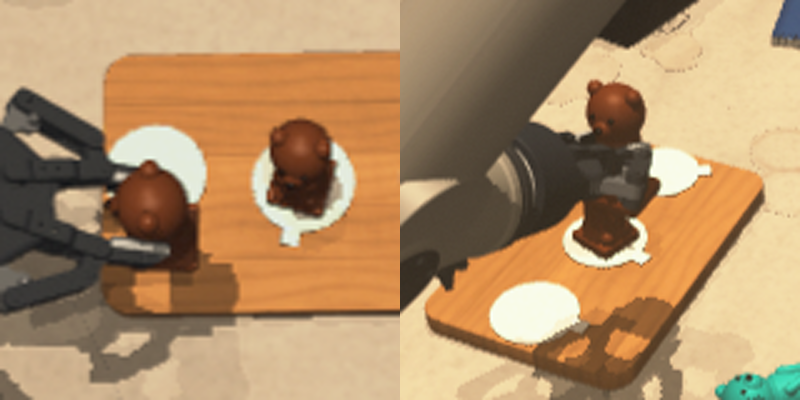

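```bash
python3 - <<'E'
from h import *
from ik import upright
o=r.get_obs();print(o['clock'],o['tcp_pos'],ray('t4',286.5,191.5,.245),'head')
i=cv2.imread('pics/t4.png');hsv=cv2.cvtColor(i,cv2.COLOR_BGR2HSV)
U=upright(np.radians(-90),np.radians(25.2));print(delta(np.array([.6646,.0733,.136]),U))
# card circle, original picture, edge fit on enlarged image
for n,cx in(('t0',(286,183)),('t0',(376,184))):
    g=cv2.cvtColor(cv2.imread(f'pics/{n}.png'),cv2.COLOR_BGR2HSV)[...,1].astype(float)
    pts=[]
    for a in np.arange(0,360,5):
        prof=[(rr,cv2.getRectSubPix(g.astype(np.float32),(1,1),(cx[0]+rr*np.cos(np.radians(a)),cx[1]+rr*np.sin(np.radians(a))))[0,0]) for rr in np.arange(10,22,.25)]
        k=next((rr for rr,v in prof if v>75),None)
        if k:pts.append((cx[0]+k*np.cos(np.radians(a)),cx[1]+k*np.sin(np.radians(a))))
    pts=np.array(pts,np.float32)
    P=np.array([ray(n,*p,.023)[:2] for p in pts])
    from scipy.optimize import least_squares
    s=least_squares(lambda c:np.hypot(P[:,0]-c[0],P[:,1]-c[1])-c[2],[.66,.09 if cx[0]<300 else -.13,.038],loss='soft_l1',f_scale=.001);print(s.x)
E
```

```text
8.25 [0.57923669 0.05014833 0.19776052] [0.57708228 0.06415891 0.245     ] head
(array([0.4367, 0.5704, 0.0344]), array([-0.0007, -0.    ,  0.0009]))
[0.66409412 0.09037973 0.03812215]
[ 0.66424396 -0.12960207  0.03805814]
```

send_rows:
  deltas:
    - [0,0.05,0.07,0.003,0,0,0]
    - [0,0.14,0.18,0.008,0,0,0]
    - [0,0.25,0.32,0.014,0,0,0]
    - [0,0.35,0.45,0.019,0,0,0]
    - [0,0.42,0.54,0.023,0,0,0]
    - [0,0.442,0.571,0.024,0,0,0]
    - [0,0.442,0.571,0.024,0,0,0]

```text
clock: 8.83
tcp_pos: [0.6659, 0.0731, 0.138]
orientation: [1.529, 1.523, -0.97]
contact_force: [-1.0, 0.4, -1.0]
grip_width: 0.0325
```

send_rows:
  deltas:
    - [0,0.06,0,0.028,0,0,0]
    - [0,0.12,0,0.057,0,0,0]
    - [0,0.18,0,0.085,0,0,0]
    - [0,0.24,0,0.113,0,0,0]
    - [0,0.3,0,0.141,0,0,0]
    - [0,0.34,0,0.16,0,0,0]
    - [0,0.374,0,0.176,0,0,0]
    - [0,0.374,0,0.176,0,0,0]

```text
clock: 9.5
tcp_pos: [0.6649, 0.0746, 0.0747]
orientation: [1.525, 1.525, -0.972]
contact_force: [-0.3, -1.0, -0.9]
grip_width: 0.0329
```

```bash
python3 - <<'E'
from h import *
snap('scene','s5');snap('top','t5')
o=log();print(o['clock'],o['grip_width'],o['contact_force'],o['tcp_pos'],o['joints'].round(2))
a=cv2.imread('pics/t5.png')[145:225,250:330];b=cv2.imread('pics/s5.png')[170:290,180:300]
cv2.imwrite('pics/c6.png',np.hstack([cv2.resize(k,(400,400),interpolation=cv2.INTER_CUBIC) for k in(a,b)]))
E
```

```text
9.6 0.03243219014922578 [ 0.94448702 -0.5705925   0.26200655] [0.66553225 0.07477454 0.07614027] [-0.52  1.01 -0.14  1.42  0.92  1.65 -1.05]
```

View pics/c6.png

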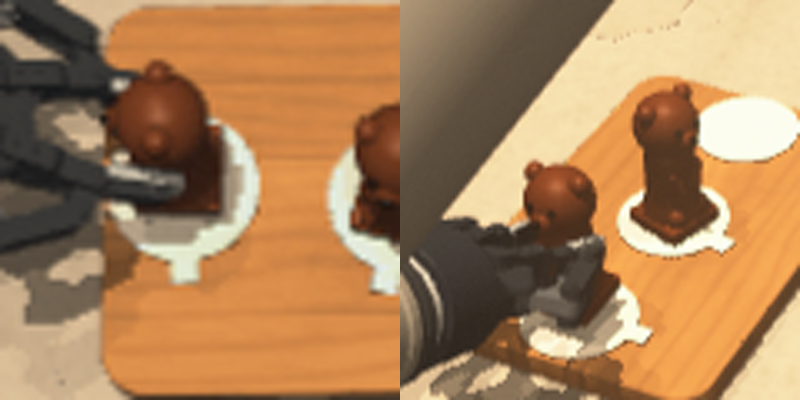

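```bash
python3 - <<'E'
from h import *
print('head',ray('t5',281.4,168,.123),'right edge y',ray('t5',294.4,178,.045)[:2],'low edge x',ray('t5',285,188,.045)[:2])
print(proj('t5',[[.664,.0903,.123],[.664,.0903,.043],[.664,.0903,.023]]))
E
```

```text
head [0.66604927 0.09087879 0.123     ] right edge y [0.66754494 0.06802688] low edge x [0.64212019 0.08994724]
[[281.62343422 168.87381506]
 [285.25506589 179.53231855]
 [286.08239818 181.96046243]]
```

send_rows:
  deltas:
    - [0,0.024,0,0.011,0,0,0]
    - [0,0.048,0,0.023,0,0,0]
    - [0,0.066,0,0.031,0,0,0]
    - [0,0.084,0,0.04,0,0,0]
    - [0,0.084,0,0.04,0,0,0]
    - [0,0.084,0,0.04,0,0,0]

```text
clock: 10.1
tcp_pos: [0.6654, 0.0747, 0.0621]
orientation: [1.526, 1.525, -0.97]
contact_force: [0.4, 0.1, -1.2]
grip_width: 0.0326
```

send_rows:
  deltas:
    - [0,0.006,0,0.003,0,0,0]
    - [0,0.012,0,0.006,0,0,0]
    - [0,0.012,0,0.006,0,0,0]
    - [0,0.012,0,0.006,0,0,0]

```text
clock: 10.43
tcp_pos: [0.6657, 0.0746, 0.0608]
orientation: [1.526, 1.524, -0.969]
contact_force: [0.2, 0.8, 1.9]
grip_width: 0.0327
```

send_rows:
  deltas:
    - [0,0.006,0,0.003,0,0,0]
    - [0,0.006,0,0.003,0,0,0]
    - [0,0.006,0,0.003,0,0,0]

```text
clock: 10.68
tcp_pos: [0.6657, 0.0746, 0.0608]
orientation: [1.525, 1.522, -0.97]
contact_force: [-1.6, 0.2, 5.8]
grip_width: 0.0323
```

```bash
python3 -c "
from h import *
for i in range(3):
    o=r.get_obs();print(o['contact_force'].round(2),o['moment'].round(3),o['tcp_pos'].round(4));r.grab_frame('top')"
```

```text
[-1.61  0.17  5.82] [-0.134  0.22  -0.198] [0.6657 0.0746 0.0608]
[-1.12  1.3   6.7 ] [-0.134  0.192 -0.213] [0.6657 0.0745 0.0608]
[-1.82  0.46  6.65] [-0.083  0.262 -0.244] [0.6658 0.0746 0.0608]
```

send_rows:
  deltas:
    - [0.35,-0.003,0,0,0,0,0]
    - [0.4,-0.003,0,0,0,0,0]
    - [0.45,-0.003,0,0,0,0,0]
    - [0.5,-0.003,0,0,0,0,0]
    - [0.6,-0.003,0,0,0,0,0]
    - [0.7,-0.003,0,0,0,0,0]
    - [0.85,-0.003,0,0,0,0,0]
    - [1,-0.003,0,0,0,0,0]
    - [1,-0.003,0,0,0,0,0]

```text
clock: 11.58
tcp_pos: [0.6655, 0.0744, 0.0595]
orientation: [1.526, 1.525, -0.97]
contact_force: [-0.5, -0.4, 0.7]
grip_width: 0.0855
```

send_rows:
  deltas:
    - [1,0,0,-0.05,0,0,0]
    - [1,0,0,-0.15,0,0,0]
    - [1,0,0,-0.3,0,0,0]
    - [1,0,0,-0.5,0,0,0]
    - [1,0,0,-0.75,0,0,0]
    - [1,0,0,-0.95,0,0,0]
    - [1,0,0,-0.95,0,0,0]

```text
clock: 12.17
tcp_pos: [0.665, 0.2134, 0.1224]
orientation: [1.526, 1.534, -0.958]
contact_force: [-0.4, 1.3, -0.0]
grip_width: 0.0854
```

```bash
python3 - <<'E'
from h import *
from plan import *
from ik import upright,lying
snap('scene','s6');snap('top','t6')
o=log();print(o['clock'],o['grip_width'],o['contact_force'],o['tcp_pos'],o['joints'].round(2))
a=cv2.imread('pics/t6.png')[130:250,240:360];b=cv2.imread('pics/s6.png')[170:290,180:300]
cv2.imwrite('pics/c7.png',np.hstack([cv2.resize(k,(400,400),interpolation=cv2.INTER_CUBIC) for k in(a,b)]))
th=np.radians(25.2);A=R.from_rotvec(o['orientation']);p=o['tcp_pos']
hz=np.radians(61.2);h=np.array([np.cos(hz),np.sin(hz),0]);pm=np.array([.4901,.2766,.026])-.08*h
F=R.from_euler('z',np.pi)
for flip in(0,1):
  for az in(60,75,90):
    L=lying(hz,th);U=upright(np.radians(az),th)
    if flip:L=L*F;U=U*F
    d=np.array([np.cos(np.radians(az)),np.sin(np.radians(az)),0])
    g=pm+.0385*h;g[2]=.026-.017;c=np.array([.664,-.130,.061])-0+.0155*d
    print('flip',flip,az,g)
    plan([(p,A),(p+[-.08,.03,.1],A),([.47,.22,.22],L),(g+[0,0,.1],L),(g,L),(g+[0,0,.13],L),([.48,.1,.24],L),([.55,-.05,.26],U),(c+[0,0,.09],U),(c,U)],o['joints'])
E
```

```text
12.2667 0.0854841121130893 [-0.09238779  0.02222033  0.10307083] [0.66536656 0.20698616 0.12080448] [-0.65  1.05 -0.16  1.19  0.86  1.84 -0.98]
flip 0 60 [0.47010722 0.24023327 0.009     ]
shift [-0.517 -0.533 -0.467] turn [0. 0. 0.] n 5 maxstep 0.05 q [-0.78  0.86 -0.09  1.32  0.74  1.9  -0.99]
shift [-0.043 -0.769  0.103] turn [-0.295  0.159 -0.821] n 28 maxstep 0.11 q [-0.12  0.57 -0.78  1.63  0.46  1.56  1.62]
shift [-0.422  0.064  0.619] turn [0. 0. 0.] n 4 maxstep 0.04 q [-0.18  0.71 -0.74  1.69  0.54  1.41  1.52]
shift [-0.284  0.     0.603] turn [0. 0. 0.] n 4 maxstep 0.04 q [-0.22  0.84 -0.68  1.72  0.62  1.27  1.45]
shift [ 0.369 -0.    -0.784] turn [0. 0. 0.] n 5 maxstep 0.04 q [-0.18  0.68 -0.75  1.67  0.51  1.45  1.54]
shift [ 0.999 -0.508 -0.274] turn [0. 0. 0.] n 6 maxstep 0.05 q [ 0.08  0.46 -0.76  1.73  0.47  1.52  1.81]
  bad 14 16 0.006 0.074
  bad 15 16 0.009 0.125
  bad 16 16 0.012 0.177
shift [ 0.646 -0.891  0.157] turn [ 0.003 -0.5    0.007] n 16 maxstep 0.18 q [ 1.46  0.9  -1.39  1.94 -0.18  0.75  2.94]
  bad 1 6 0.009 0.138
  bad 2 6 0.006 0.102
  bad 3 6 0.0
[... 5293 characters left out ...]
-0.57  0.6  -0.17  1.72  0.25  1.27 -1.36]
shift [0.284 0.    0.603] turn [0. 0. 0.] n 4 maxstep 0.04 q [-0.58  0.74 -0.16  1.75  0.28  1.1  -1.4 ]
shift [-0.369  0.    -0.784] turn [0. 0. 0.] n 5 maxstep 0.04 q [-0.57  0.56 -0.17  1.7   0.24  1.32 -1.35]
shift [-0.999  0.508 -0.274] turn [0. 0. 0.] n 6 maxstep 0.04 q [-0.4   0.36 -0.12  1.76  0.27  1.41 -1.12]
shift [-0.646  0.891  0.157] turn [ 0.06   0.488 -0.167] n 17 maxstep 0.15 q [ 0.62  0.62 -0.19  1.71 -0.86  1.52  0.81]
shift [-0.841  0.76  -0.08 ] turn [0. 0. 0.] n 6 maxstep 0.07 q [ 0.58  0.93 -0.16  1.37 -0.83  1.54  0.79]
shift [-0.543  0.     0.255] turn [0. 0. 0.] n 4 maxstep 0.03 q [ 0.58  1.05 -0.15  1.36 -0.82  1.47  0.87]
```

View pics/c7.png

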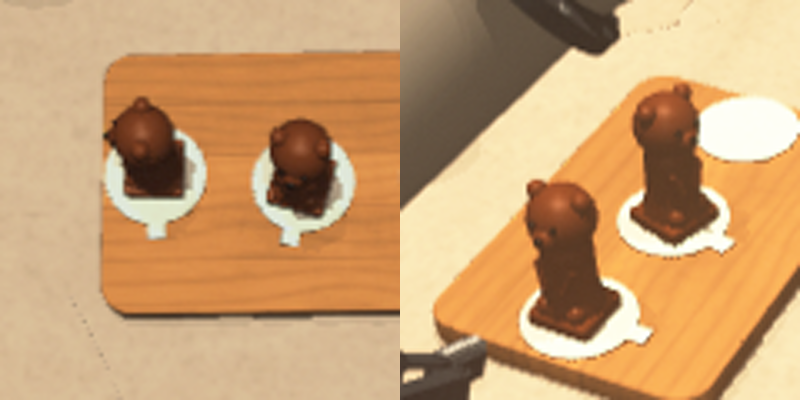

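send_rows:
  deltas:
    - [1,-0.1,-0.1,-0.1,0,0,0]
    - [1,-0.24,-0.24,-0.22,0,0,0]
    - [1,-0.37,-0.38,-0.34,0,0,0]
    - [1,-0.48,-0.49,-0.43,0,0,0]
    - [1,-0.517,-0.533,-0.467,0,0,0]
    - [1,-0.517,-0.533,-0.467,0,0,0]

```text
clock: 12.77
tcp_pos: [0.5853, 0.2353, 0.2221]
orientation: [1.526, 1.526, -0.965]
contact_force: [0.0, 0.3, -0.4]
grip_width: 0.0853
```

send_rows:
  deltas:
    - [1,-0.005,-0.08,0.01,0.012,0.022,0.012]
    - [1,-0.01,-0.16,0.02,0.024,0.045,0.024]
    - [1,-0.015,-0.25,0.035,0.037,0.069,0.037]
    - [1,-0.02,-0.34,0.045,0.051,0.094,0.051]
    - [1,-0.025,-0.43,0.058,0.065,0.12,0.065]
    - [1,-0.03,-0.52,0.07,0.079,0.145,0.079]
    - [1,-0.035,-0.61,0.08,0.092,0.17,0.092]
    - [1,-0.04,-0.7,0.092,0.106,0.195,0.106]
    - [1,-0.043,-0.769,0.103,0.116,0.214,0.116]
    - [1,-0.043,-0.769,0.103,0.116,0.214,0.116]
    - [1,-0.043,-0.769,0.103,0.116,0.214,0.116]

```text
clock: 13.68
tcp_pos: [0.4714, 0.2149, 0.2191]
orientation: [2.468, 1.448, -0.559]
contact_force: [-0.5, -0.2, -0.4]
grip_width: 0.0852
```

```bash
cat > st.py <<'E'
from h import *
from ik import upright,lying
th=np.radians(25.2);F=R.from_euler('z',np.pi)
hz=np.radians(61.2);h=np.array([np.cos(hz),np.sin(hz),0]);pm=np.array([.4901,.2766,.026])-.08*h
g=pm+.0345*h;g[2]=.0105;L=lying(hz,th)*F
az=np.radians(75);d=np.array([np.cos(az),np.sin(az),0]);U=upright(az,th)*F;c=np.array([.664,-.130,.0])+.0155*d
def show():
    o=log();print(o['clock'],o['grip_width'],o['contact_force'].round(2),o['tcp_pos'].round(4),o['joints'].round(2));return o
E
python3 - <<'E'
from st import *
show();print(g,'\n',L.as_matrix().round(3))
print(delta(g+[0,0,.08],L),delta(g,L))
E
```

```text
13.6833 0.08519309848864907 [-0.5  -0.2  -0.43] [0.4714 0.2149 0.2191] [-0.54  0.46 -0.16  1.66  0.23  1.45 -1.29]
[0.46818021 0.23672805 0.0105    ] 
 [[ 0.436  0.876 -0.205]
 [ 0.793 -0.482 -0.373]
 [-0.426  0.    -0.905]]
(array([ 0.4754, -0.091 ,  0.7228]), array([-0.0004,  0.0021, -0.0022])) (array([ 0.7057, -0.092 ,  1.2039]), array([-0.0004,  0.0021, -0.0022]))
```

send_rows:
  deltas:
    - [1,0.08,-0.015,0.12,0,0,0]
    - [1,0.18,-0.035,0.28,0,0.001,-0.001]
    - [1,0.29,-0.055,0.44,0,0.002,-0.002]
    - [1,0.39,-0.075,0.6,0,0.002,-0.002]
    - [1,0.45,-0.088,0.69,0,0.002,-0.002]
    - [1,0.475,-0.091,0.723,0,0.002,-0.002]
    - [1,0.475,-0.091,0.723,0,0.002,-0.002]
    - [1,0.475,-0.091,0.723,0,0.002,-0.002]

```text
clock: 14.35
tcp_pos: [0.4677, 0.2397, 0.0906]
orientation: [2.466, 1.464, -0.552]
contact_force: [-0.5, -1.0, 0.9]
grip_width: 0.0856
```

```bash
python3 - <<'E'
from st import *
show();print(delta(g,L))
E
```

```text
14.35 0.08561140321068812 [-0.53 -1.    0.92] [0.4677 0.2397 0.0906] [-0.57  0.62 -0.17  1.73  0.25  1.23 -1.37]
(array([0.213 , 0.0136, 0.4902]), array([-0.0002, -0.0002,  0.001 ]))
```

send_rows:
  deltas:
    - [1,0.05,0.004,0.11,0,0,0]
    - [1,0.1,0.008,0.23,0,0,0]
    - [1,0.15,0.012,0.35,0,0,0]
    - [1,0.185,0.012,0.43,0,0,0]
    - [1,0.205,0.012,0.47,0,0,0]
    - [1,0.213,0.012,0.49,0,0,0]
    - [1,0.213,0.012,0.49,0,0,0]
    - [0.7,0.213,0.012,0.49,0,0,0]
    - [0.5,0.213,0.012,0.49,0,0,0]
    - [0.46,0.213,0.012,0.49,0,0,0]
    - [0.46,0.213,0.012,0.49,0,0,0]
  squeeze: 30

```text
clock: 15.27
tcp_pos: [0.4679, 0.2369, 0.0115]
orientation: [2.468, 1.463, -0.549]
contact_force: [-0.3, -0.0, 0.0]
grip_width: 0.0399
```

send_rows:
  deltas:
    - [0.42,0,0,0,0,0,0]
    - [0.38,0,0,0,0,0,0]
    - [0.34,0,0,0,0,0,0]
    - [0.3,0,0,0,0,0,0]
    - [0.2,0,0,0,0,0,0]
    - [0,0,0,0,0,0,0]
    - [0,0,0,0,0,0,0]

```text
clock: 15.85
tcp_pos: [0.4678, 0.237, 0.0114]
orientation: [2.468, 1.463, -0.55]
contact_force: [-0.2, 0.5, 5.5]
grip_width: 0.0331
```

send_rows:
  deltas:
    - [0,-0.009,0,-0.018,0,0,0]
    - [0,-0.017,0,-0.036,0,0,0]
    - [0,-0.034,0,-0.072,0,0,0]
    - [0,-0.051,0,-0.108,0,0,0]
    - [0,-0.07,0,-0.145,0,0,0]
    - [0,-0.09,0,-0.19,0,0,0]
    - [0,-0.114,0,-0.241,0,0,0]
    - [0,-0.114,0,-0.241,0,0,0]
  squeeze: 45

```text
clock: 16.52
tcp_pos: [0.4685, 0.2372, 0.0528]
orientation: [2.469, 1.463, -0.547]
contact_force: [-0.2, 0.5, -0.7]
grip_width: 0.0329
```

```bash
python3 - <<'E'
from st import *
from plan import plan
o=show()
snap('scene','s7');snap('top','t7')
a=cv2.imread('pics/t7.png')[215:315,170:270];b=cv2.imread('pics/s7.png')[290:390,225:325]
cv2.imwrite('pics/c8.png',np.hstack([cv2.resize(k,(400,400),interpolation=cv2.INTER_CUBIC) for k in(a,b)]))
A=R.from_rotvec(o['orientation'])
plan([(o['tcp_pos'],A),([.48,.17,.17],L),([.49,.09,.25],L),([.58,-.07,.26],U),(c+[0,0,.15],U),(c+[0,0,.08],U)],o['joints'])
E
```

```text
16.5167 0.03293515475304209 [-0.16  0.48 -0.71] [0.4685 0.2372 0.0528] [-0.57  0.67 -0.16  1.75  0.27  1.16 -1.38]
shift [-0.653  0.282 -0.558] turn [ 0.    -0.001  0.001] n 5 maxstep 0.04 q [-0.49  0.48 -0.15  1.75  0.26  1.33 -1.25]
shift [-0.621  0.315 -0.297] turn [0. 0. 0.] n 4 maxstep 0.04 q [-0.39  0.36 -0.11  1.74  0.27  1.43 -1.09]
shift [-0.613  1.04   0.215] turn [ 0.029  0.497 -0.08 ] n 16 maxstep 0.16 q [ 0.65  0.57 -0.16  1.8  -1.02  1.37  0.78]
shift [-0.722  0.644  0.187] turn [0. 0. 0.] n 5 maxstep 0.06 q [ 0.62  0.84 -0.15  1.57 -1.01  1.34  0.82]
shift [-0.422 -0.     0.199] turn [0. 0. 0.] n 3 maxstep 0.03 q [ 0.62  0.94 -0.15  1.56 -1.01  1.29  0.9 ]
```

View pics/c8.png

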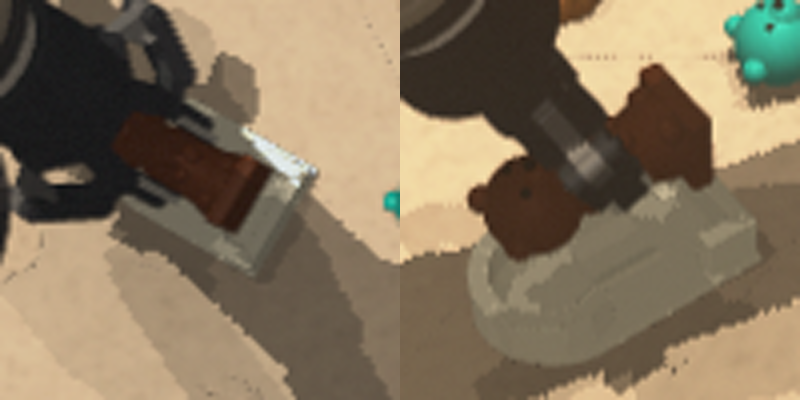

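send_rows:
  deltas:
    - [0,-0.06,0.025,-0.05,0,0,0]
    - [0,-0.17,0.07,-0.14,0,0,0]
    - [0,-0.3,0.13,-0.26,0,0,0]
    - [0,-0.43,0.185,-0.37,0,0,0]
    - [0,-0.55,0.235,-0.47,0,0,0]
    - [0,-0.653,0.282,-0.558,0,0,0]

```text
clock: 17.12
tcp_pos: [0.4794, 0.1678, 0.17]
orientation: [2.468, 1.461, -0.551]
contact_force: [0.1, 0.1, -2.0]
grip_width: 0.0327
```

send_rows:
  deltas:
    - [0,-0.1,0.05,-0.05,0,0,0]
    - [0,-0.24,0.12,-0.11,0,0,0]
    - [0,-0.39,0.2,-0.19,0,0,0]
    - [0,-0.53,0.27,-0.25,0,0,0]
    - [0,-0.6,0.305,-0.285,0,0,0]
    - [0,-0.621,0.315,-0.297,0,0,0]
    - [0,-0.621,0.315,-0.297,0,0,0]

```text
clock: 17.7
tcp_pos: [0.4895, 0.0889, 0.2482]
orientation: [2.469, 1.462, -0.55]
contact_force: [-0.4, 0.6, -0.7]
grip_width: 0.0324
```

send_rows:
  deltas:
    - [0,-0.03,0.048,0.01,0.001,0.024,-0.004]
    - [0,-0.06,0.096,0.02,0.003,0.049,-0.008]
    - [0,-0.097,0.156,0.033,0.005,0.08,-0.013]
    - [0,-0.133,0.214,0.046,0.006,0.109,-0.017]
    - [0,-0.17,0.272,0.058,0.008,0.138,-0.022]
    - [0,-0.206,0.33,0.07,0.01,0.167,-0.027]
    - [0,-0.242,0.388,0.083,0.011,0.197,-0.032]
    - [0,-0.278,0.446,0.095,0.013,0.226,-0.036]
    - [0,-0.315,0.504,0.108,0.015,0.255,-0.041]
    - [0,-0.35,0.562,0.12,0.017,0.285,-0.046]
    - [0,-0.387,0.62,0.133,0.018,0.314,-0.05]
    - [0,-0.423,0.677,0.145,0.02,0.343,-0.055]
    - [0,-0.459,0.735,0.158,0.022,0.372,-0.06]
    - [0,-0.495,0.793,0.17,0.023,0.402,-0.065]
    - [0,-0.53,0.85,0.183,0.025,0.431,-0.069]
    - [0,-0.567,0.908,0.195,0.027,0.46,-0.074]
    - [0,-0.613,0.98,0.215,0.029,0.497,-0.08]
    - [0,-0.613,0.98,0.215,0.029,0.497,-0.08]
    - [0,-0.613,0.98,0.215,0.029,0.497,-0.08]

```text
clock: 19.28
tcp_pos: [0.5713, -0.0667, 0.2538]
orientation: [-1.754, -1.338, -1.108]
contact_force: [0.2, 0.4, -0.2]
grip_width: 0.0324
```

```bash
python3 - <<'E'
from st import *
snap('top','t8');show()
print(c,U.as_matrix().round(3));print(delta(c+[0,0,.15],U))
E
```

```text
19.3333 0.03245531983903764 [ 0.15  0.1  -0.62] [ 0.5716 -0.0653  0.2558] [ 0.65  0.57 -0.16  1.82 -1.02  1.37  0.8 ]
[ 0.6680117  -0.11502815  0.        ] [[ 0.11   0.966  0.234]
 [ 0.411 -0.259  0.874]
 [ 0.905  0.    -0.426]]
(array([-0.7006,  0.7103,  0.1562]), array([-0.0015, -0.0006, -0.0014]))
```

send_rows:
  deltas:
    - [0,-0.08,0.08,0.018,0,0,0]
    - [0,-0.2,0.2,0.045,0,0,0]
    - [0,-0.33,0.335,0.074,0,0,0]
    - [0,-0.46,0.466,0.103,0,0,0]
    - [0,-0.58,0.588,0.13,0,0,0]
    - [0,-0.67,0.68,0.15,-0.001,-0.0006,-0.0014]
    - [0,-0.7,0.71,0.156,-0.0015,-0.0006,-0.0014]
    - [0,-0.7,0.71,0.156,-0.0015,-0.0006,-0.0014]

```text
clock: 20.0
tcp_pos: [0.6691, -0.1143, 0.1524]
orientation: [-1.754, -1.352, -1.116]
contact_force: [-0.2, -0.6, -0.8]
grip_width: 0.0329
```

send_rows:
  deltas:
    - [0,-0.06,0,0.028,0,0,0]
    - [0,-0.12,0,0.057,0,0,0]
    - [0,-0.18,0,0.085,0,0,0]
    - [0,-0.24,0,0.113,0,0,0]
    - [0,-0.3,0,0.141,0,0,0]
    - [0,-0.36,0,0.17,0,0,0]
    - [0,-0.4,0,0.188,0,0,0]
    - [0,-0.422,0,0.199,0,0,0]
    - [0,-0.422,0,0.199,0,0,0]

```text
clock: 20.75
tcp_pos: [0.6684, -0.1163, 0.0811]
orientation: [-1.756, -1.348, -1.116]
contact_force: [-0.9, 0.2, -1.2]
grip_width: 0.0327
```

```bash
python3 - <<'E'
from st import *
snap('top','t9');snap('scene','s9');show();print(delta(c+[0,0,.08],U))
a=cv2.imread('pics/t9.png')[140:220,335:415];b=cv2.imread('pics/s9.png')[150:250,230:330]
cv2.imwrite('pics/c9.png',np.hstack([cv2.resize(k,(400,400),interpolation=cv2.INTER_CUBIC) for k in(a,b)]))
i=cv2.cvtColor(cv2.imread('pics/t9.png'),cv2.COLOR_BGR2HSV)
m=((i[...,0]<14)&(i[...,2]<135)&(i[...,1]>110)).astype(np.uint8);m[:,:345]=0;m[:,410:]=0;m[:145]=0;m[215:]=0
cs=max(cv2.findContours(m,0,2)[0],key=cv2.contourArea);print(cv2.boundingRect(cs),cv2.contourArea(cs))
print(proj('t9',[[.664,-.13,.122],[.664,-.13,.042],[.664,-.13,.023]]))
E
```

```text
20.85 0.03238653339574345 [ 0.34  0.16 -0.41] [ 0.669  -0.1165  0.0824] [ 0.62  0.94 -0.14  1.56 -1.02  1.29  0.9 ]
(array([-0.0113, -0.0087,  0.0138]), array([0.0008, 0.0002, 0.0011]))
(367, 158, 25, 32) 360.5
[[379.64249346 170.27374096]
 [376.17983045 180.85945252]
 [375.4299589  183.15188581]]
```

View pics/c9.png

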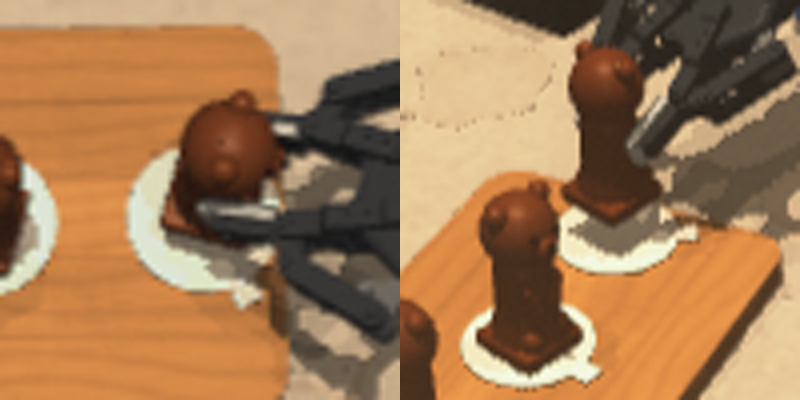

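send_rows:
  deltas:
    - [0,-0.02,-0.005,0.014,0,0,0]
    - [0,-0.04,-0.011,0.028,0,0,0]
    - [0,-0.06,-0.011,0.042,0,0,0]
    - [0,-0.075,-0.011,0.051,0,0,0]
    - [0,-0.084,-0.011,0.056,0,0,0]
    - [0,-0.084,-0.011,0.056,0,0,0]
    - [0,-0.084,-0.011,0.056,0,0,0]

```text
clock: 21.43
tcp_pos: [0.6678, -0.1139, 0.0672]
orientation: [-1.756, -1.35, -1.117]
contact_force: [0.5, -0.9, -0.7]
grip_width: 0.0324
```

send_rows:
  deltas:
    - [0,-0.006,0,0.003,0,0,0]
    - [0,-0.012,0,0.006,0,0,0]
    - [0,-0.018,0,0.009,0,0,0]
    - [0,-0.018,0,0.009,0,0,0]
    - [0,-0.018,0,0.009,0,0,0]

```text
clock: 21.85
tcp_pos: [0.6679, -0.1138, 0.0642]
orientation: [-1.756, -1.35, -1.117]
contact_force: [-0.5, 0.1, -0.5]
grip_width: 0.0325
```

send_rows:
  deltas:
    - [0,-0.006,0,0.003,0,0,0]
    - [0,-0.006,0,0.003,0,0,0]
    - [0,-0.006,0,0.003,0,0,0]

```text
clock: 22.1
tcp_pos: [0.6679, -0.1138, 0.0632]
orientation: [-1.756, -1.35, -1.117]
contact_force: [-0.0, -0.1, -0.7]
grip_width: 0.0328
```

send_rows:
  deltas:
    - [0,-0.006,0,0.003,0,0,0]
    - [0,-0.006,0,0.003,0,0,0]
    - [0,-0.012,0,0.006,0,0,0]
    - [0,-0.012,0,0.006,0,0,0]
    - [0,-0.012,0,0.006,0,0,0]

```text
clock: 22.52
tcp_pos: [0.6679, -0.1138, 0.0612]
orientation: [-1.756, -1.35, -1.117]
contact_force: [-0.4, -0.4, -0.6]
grip_width: 0.0325
```

send_rows:
  deltas:
    - [0,-0.006,0,0.003,0,0,0]
    - [0,-0.006,0,0.003,0,0,0]
    - [0,-0.006,0,0.003,0,0,0]

```text
clock: 22.77
tcp_pos: [0.6679, -0.1137, 0.0602]
orientation: [-1.756, -1.35, -1.117]
contact_force: [-0.1, -0.3, -1.9]
grip_width: 0.0326
```

send_rows:
  deltas:
    - [0,-0.006,0,0.003,0,0,0]
    - [0,-0.006,0,0.003,0,0,0]
    - [0,-0.006,0,0.003,0,0,0]

```text
clock: 23.02
tcp_pos: [0.668, -0.1138, 0.0595]
orientation: [-1.756, -1.35, -1.118]
contact_force: [-0.6, -0.4, -0.3]
grip_width: 0.0328
```

send_rows:
  deltas:
    - [0,-0.006,0,0.003,0,0,0]
    - [0,-0.006,0,0.003,0,0,0]
    - [0,-0.006,0,0.003,0,0,0]

```text
clock: 23.27
tcp_pos: [0.6681, -0.1138, 0.0593]
orientation: [-1.755, -1.35, -1.119]
contact_force: [-1.4, -2.4, 6.1]
grip_width: 0.0326
```

send_rows:
  deltas:
    - [0.35,0.002,0,0,0,0,0]
    - [0.4,0.002,0,0,0,0,0]
    - [0.45,0.002,0,0,0,0,0]
    - [0.5,0.002,0,0,0,0,0]
    - [0.6,0.002,0,0,0,0,0]
    - [0.7,0.002,0,0,0,0,0]
    - [0.85,0.002,0,0,0,0,0]
    - [1,0.002,0,0,0,0,0]
    - [1,0.002,0,0,0,0,0]

```text
clock: 24.02
tcp_pos: [0.6679, -0.1136, 0.0584]
orientation: [-1.756, -1.35, -1.117]
contact_force: [0.1, 0.6, 0.1]
grip_width: 0.0853
```

send_rows:
  deltas:
    - [1,0,0,-0.05,0,0,0]
    - [1,0,0,-0.15,0,0,0]
    - [1,0,0,-0.3,0,0,0]
    - [1,0,0,-0.5,0,0,0]
    - [1,0,0,-0.75,0,0,0]
    - [1,0,0,-0.95,0,0,0]
    - [1,0,0,-0.95,0,0,0]
    - [1,0,0,-0.95,0,0,0]
    - [1,0,0,-0.95,0,0,0]

```text
clock: 24.77
tcp_pos: [0.634, -0.2386, 0.1195]
orientation: [-1.757, -1.35, -1.118]
contact_force: [0.2, 0.0, -0.9]
grip_width: 0.0852
```

```bash
python3 - <<'E'
from st import *
snap('top','t10');snap('scene','s10');show()
a=cv2.imread('pics/t10.png')[130:250,265:385+20];b=cv2.imread('pics/s10.png')[160:310,180:330]
cv2.imwrite('pics/c10.png',np.hstack([cv2.resize(a,(467,400),interpolation=cv2.INTER_CUBIC)[:,:],cv2.resize(b,(333,333),interpolation=cv2.INTER_CUBIC) if 0 else cv2.resize(b,(333,400),interpolation=cv2.INTER_CUBIC)]))
for y in(.0903,-.13):print((proj('t10',[[.664,y,.103],[.664,y,.035],[.664,y,.023]])-[265,130])*400/120)
E
```

```text
24.8667 0.0854916706487234 [-0.05  0.06 -0.61] [ 0.6343 -0.2366  0.1192] [ 0.73  0.95 -0.08  1.43 -0.93  1.49  0.86]
[[ 58.61127435 138.97058006]
 [ 68.63187042 168.38010396]
 [ 70.27466062 173.20154144]]
[[379.24001669 143.11637446]
 [369.66859158 172.37719056]
 [368.099863   177.17295271]]
```

```bash
python3 - <<'E'
from st import *
for n in('t10','s10'):
    i=cv2.cvtColor(cv2.imread(f'pics/{n}.png'),cv2.COLOR_BGR2HSV)
    m=(((i[...,0]<12)|(i[...,0]>172))&(i[...,2]<150)&(i[...,1]>100)).astype(np.uint8)
    for nm,c0 in(('fallen',(.664,.0903)),('done',(.664,-.0197)),('mould',(.664,-.13))):
        # compare mask with projected model silhouette over trial tilts/offsets
        def sil(p):
            s=np.zeros(m.shape,np.uint8)
            def hull(P):cv2.fillConvexPoly(s,cv2.convexHull(proj(n,P).round().astype(np.int32)),1)
            a=np.linspace(0,2*np.pi,24,endpoint=False)
            o=np.array([c0[0]+p[0],c0[1]+p[1],.023]);t=np.array([p[2],p[3],1])
            yw=p[4]
            sq=[np.array([x*np.cos(yw)-y*np.sin(yw),x*np.sin(yw)+y*np.cos(yw),0]) for x in(-.022,.022) for y in(-.022,.022)]
            hull([o+k+t*z for k in sq for z in(0,.012)])
            hull([o+np.array([.0172*np.cos(b),.0172*np.sin(b),0])+t*z for b in a for z in(.012,.07)])
            hull([o+t*.08+.022*np.array([np.cos(b)*np.cos(e),np.sin(b)*np.cos(e),np.sin(e)]) for b in a for e in np.linspace(-1.5,1.5,9)])
            return s
        u=proj(n,[[*c0,.06]])[0].astype(int);w=np.zeros_like(m);w[u[1]-38:u[1]+38,u[0]-24:u[0]+24]=1
        mm=m*w
        yw0={'fallen':0,'done':np.radians(30),'mould':np.radians(75)}[nm]
        best=(-1,)
        rng=np.random.default_rng(0);p=np.array([0,0,0,0,yw0]);sc=np.array([.004,.004,.04,.04,.2 if nm=='done' else .05])
        for k in range(1500):
            q=p+rng.normal(size=5)*sc*(1 if k<500 else .4)
            s=sil(q)*w;v=(s&mm).sum()/(s|mm).sum()
            if v>best[0]:best=(v,q);p=q
        print(n,nm,round(best[0],3),'dx,dy mm',(best[1][:2]*1000).round(1),'tilt',best[1][2:4].round(3))
E
```

```text
t10 fallen 0.869 dx,dy mm [7.3 1.8] tilt [-0.042 -0.008]
t10 done 0.89 dx,dy mm [-2.1  2.8] tilt [-0.081 -0.019]
t10 mould 0.873 dx,dy mm [ 4.3 -1.7] tilt [-0.049  0.015]
s10 fallen 0.373 dx,dy mm [ 8.6 -5.9] tilt [-0.067  0.134]
s10 done 0.348 dx,dy mm [-0.9 -5.1] tilt [-0.084  0.062]
s10 mould 0.34 dx,dy mm [ 9.2 -5.4] tilt [-0.053  0.085]
```

```bash
python3 -c "
from h import *
print(r.hand_in())"
```

```text
the job is handed in; nothing more can be done
None
```

I stood both bears upright on the two empty cards and handed the job in at about 25 s. The hand-in reported no verdict. The toppled bear went on the left card (y ≈ +0.09) and the mould bear on the right one (y ≈ −0.13).

**How it went:**
- **First grip:** My first grip on the toppled bear was too high, with the jaws at 26.5 mm. I reopened, went lower and re-gripped at 33 mm before lifting.
- **Setting down:** I lowered each bear until the wrist force read about 6 N, then released it. The gripper backed off along its own axis and was touching nothing.

**Last checks:**
- **Toppled bear:** A picture after release showed it standing centred on its card.
- **Mould bear:** I had no pictures left to view once it was released, so it was only checked numerically. A silhouette fit in the top camera put the toppled bear within about 8 mm of its card centre and the mould bear within about 5 mm.
- **Tilt:** The same fit read 0.04–0.05 rad for both bears and 0.08 rad for the untouched bear. I take most of that to be error in the fit.
- **Failed check:** The matching fit in the scene camera overlapped poorly (about 0.35) and gave larger offsets and tilts, up to 0.15 rad. I disregarded it as a bad mask, so it confirms nothing.

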